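Clear the painting stand and load the next lotus figure

TASK

First clear the three ivory resin offcuts off the round painting stand into the blue scrap crate. Then take the unpainted ivory lotus figure from the plywood board and stand it upright, flat on the plate inside the orange ring of the stand, without dropping or throwing it. Leave the painted figures, the bottle, the jar, the cup and the brush where they are.

Things in the scene. Friction and masses are not known exactly. Their poses are not given: they have to be found in the camera images.
- stand: fixed round painting stand: grey plate 250 mm diameter whose top is 40 mm above the bench; origin: centre of its underside on the bench. Orange locating ring in the middle of the plate
- ring_center (a point): centre of the orange locating ring, at the height of the plate's top (the ring's floor); ring 80 mm inner and 94 mm outer diameter, 6 mm high
- crate: fixed blue open scrap crate, 200 x 200 mm outside, 90 mm high, slatted walls 5 mm thick; left or right of the stand; origin: centre of its underside
- crate_in (a point): centre of the crate's inner floor (inside 190 x 190 mm, rim about 85 mm above this point)
- tray: fixed plywood board 200 x 190 x 8 mm on which the three lotus figures stand, on the other side of the stand; origin: centre of its underside
- figure: the unpainted, all ivory resin lotus figure: round foot 68 mm diameter, cup-shaped flower 48 to 50 mm diameter (upright sides; 51 mm over the petals) from 62 to 96 mm above the foot, slim stem 26 mm diameter under it, small bud on top to 122 mm; stands upright on the plywood board; origin: centre of the underside, z up; 150 g
- painted_a: finished lotus figure, green with a pink bud, same shape as the ivory one: round foot 68 mm diameter, cup-shaped flower 48 to 50 mm diameter (upright sides; 51 mm over the petals) from 62 to 96 mm above the foot, slim stem 26 mm diameter under it, small bud on top to 122 mm; stands upright on the plywood board; origin: centre of the underside, z up; 150 g
- painted_b: finished lotus figure, green with a pink bud, same shape as the ivory one: round foot 68 mm diameter, cup-shaped flower 48 to 50 mm diameter (upright sides; 51 mm over the petals) from 62 to 96 mm above the foot, slim stem 26 mm diameter under it, small bud on top to 122 mm; stands upright on the plywood board; origin: centre of the underside, z up; 150 g
- plug: ivory resin offcut: blunt cone (pouring plug), 36 mm diameter at the foot, 28 mm at the top, 30 mm tall; origin: centre of its underside, on the stand's plate at the start; 30 g
- chunk: ivory resin offcut: block 36 (x) x 26 (y) x 26 (z) mm with a slanted lump on top to 36 mm; origin: centre of its underside, on the stand's plate at the start; 35 g
- runner: ivory resin offcut: bar 40 (x) x 17 (y) x 24 (z) mm with a 12 mm round stub on top at x = -12 mm, to 35 mm; origin: centre of its underside, on the stand's plate at the start; 25 g
- paint_bottle: standing bottle of orange-red paint, 60 mm diameter, 170 mm tall; bystander; origin: centre of its underside
- jar: standing green paint jar with white lid, 60 mm diameter, 70 mm tall; bystander; origin: centre of its underside
- mixing_cup: white mixing cup, rim 64 mm diameter, 60 mm tall; bystander; origin: centre of its underside
- brush: brush 180 mm long lying on the bench; bystander; origin near its middle, x along it

How it is judged:
On the way, in this order (a step that is already met when the one before it is completed fails the run):
1. all three offcuts are in the scrap crate (x of plug in the frame of crate_in between -0.095 and 0.095 m and y of plug in the frame of crate_in between -0.095 and 0.095 m and z of plug in the frame of crate_in between -0.01 and 0.085 m and x of chunk in the frame of crate_in between -0.095 and 0.095 m and y of chunk in the frame of crate_in between -0.095 and 0.095 m and z of chunk in the frame of crate_in between -0.01 and 0.085 m and x of runner in the frame of crate_in between -0.095 and 0.095 m and y of runner in the frame of crate_in between -0.095 and 0.095 m and z of runner in the frame of crate_in between -0.01 and 0.085 m), for 0.2 s.
2. the ivory figure stands in the orange ring (horizontal distance between figure and ring_center below 0.0085 m and z of figure in the frame of ring_center between -0.003 and 0.003 m and angle between figure's own z axis and vertical below 0.08 rad), for 0.2 s.
At the end, for the whole second after the job is handed in: All three offcuts lie inside the scrap crate below its rim; the ivory figure stands in the ring: underside within 3 mm of the plate's top, centre within 8.5 mm of the ring's, tilted under 0.08 rad; offcuts and figure at rest (under 0.03 m/s) (all of step 1 and all of step 2 and linear speed of each of plug, chunk, runner, figure below 0.03 m/s); the robot touches nothing.
It fails at once if a bystander (painted figure, bottle, jar, cup or brush) is moved by more than 20 mm (distance of any of painted_a, painted_b, paint_bottle, jar, mixing_cup, brush from where it was at the start of the episode above 0.02 m).
It fails at once if a standing bystander (painted figure, bottle, jar or cup) is tipped by more than 0.4 rad (angle between any of painted_a, painted_b, paint_bottle, jar, mixing_cup's own z axis and vertical above 0.4 rad).
It fails at once if the ivory figure is dropped or thrown: faster than 0.5 m/s while the fingers do not touch it (linear speed of figure above 0.5 m/s and contact force between figure and the fingers below 0.05 N).
It also fails if it takes over 72 s, if anything falls off the work surface, if the arm or the gripper's body presses on something with over 40 N, if the wrist force passes 120 N, or if a joint passes its speed limit or range.

ROBOT

A 6-joint arm with a two-finger parallel gripper is mounted at the origin on the work surface. World frame = base frame: x ahead of the robot, y to its left, z up, the work surface at z = 0. Lengths are in m, angles in rad, forces in N, time in s.
With the tool pointing down it reaches from about 0.25 to 0.775 m from the base axis. Payload 4 kg.
Tool frame: the origin (TCP) lies midway between the tips of the shut fingers; the grasp point (between the pads) lies 19 mm behind it (grip_point_offset is the distance from the TCP to the grasp point, in m); z points along the fingers, y is the line along which they close (so a half turn about z gives the same grasp; the last joint's range is limited). The gripper opens to 94 mm and grips with 3 to 60 N. Pads are 16 mm wide; open, the fingers measure 119 mm over their backs; the gripper's body (75 mm by 177 mm) begins 78 mm behind the grasp point.
Start: joints at [-1.278, 0.087, 1.371, -0, 1.684, -0.103], TCP at [0.212, -0.507, 0.206] pointing down, gripper open.
Joint ranges: [-3.1, 3.1], [-0.76, 2.03], [0.27, 2.55], [-1.08, 4.22], [0.17, 2.65], [-2.57, 2.57]. Speed limits (rad/s): [2.79, 2.79, 3.14, 3.14, 3.14, 3.14].

INTERFACE

Orientations are given as [roll, pitch, yaw] about the fixed x, y, z axes, in that order (R = Rz(yaw) Ry(pitch) Rx(roll)).
In Python, from bench import * gives the robot as it stands.
- The arm moves only by the tool carry_out, never from a script. Its argument "commands" is a list of rows, each a list of 6 numbers: the shift along the tool's x, y, z in m, then the turn, a rotation vector about the tool's x, y, z in rad. In form: [[tx, ty, tz, rx, ry, rz], ...]. A call has exactly 5 rows; each row is the pose to reach, as a shift and turn from the pose commanded when the call began, along the tool's axes at that moment; what a row does not reach only later rows make up. A row lasts 1/10 s, in which the tool goes at most 50 mm and 8.59 degrees, less where a joint would pass 70% of its speed; a pose out of reach is approached as far as the arm can. A call with a gripper value outside its range is refused whole. "jaw" is the opening, from 0 (shut) to 1 (fully open), set as the call begins (left out, the last holds). The fingers move at their own pace and stop on an object; the grip force is fixed at half the most. Time passes only in rows, so rows that repeat a pose let the fingers close, or fill a call up. It gives the time, the measured TCP pose, the force, the opening and the grip force at its end, in the units of the state.
- get_obs(): the state, without advancing time (a new reading comes with each control period).
- snapshot(name): name is "side" or "top" or "wrist"; returns a dict with "img" (420x560x3 uint8, red, green, blue), "range_z" (420x560 float32, m along the optical axis (not along the pixel's ray), 0 where there is no reading), "fx", "fy", "cx", "cy" (pixels), "distortion" ([k1, k2, p1, p2, k3] as OpenCV has them; the pictures are not rectified), "R" (3x3) and "t" (3): a world point X has camera coordinates R X + t. Camera axes: x right, y down, z forward; pixel columns grow to the right and rows downward; lengths in m; the calibration is good to about 2 mm. A picture is of the moment at which its call begins.
- close_job(): hands the job in; it is judged then, once.
The state is a dict: "time": time; "joint_positions": joint angles; "qvel": joint speeds; "joint_torque": joint torques, N m; "tool_pos": TCP position; "ee_rot": TCP orientation; "wrist_force": force on the tool from outside, world axes, zero at the start; "wrist_torque": the same for the moment, N m; "width": finger opening in m; "finger_force": force on a finger pad.
Only numpy, scipy, OpenCV 4.12 (cv2) and the standard library are available. Lean on these libraries where they do the work, as an engineer would, in place of code of your own. Each camera call takes 0.05 s, during which the arm holds its last target. There are 200 camera calls.

## Working session

There is one attempt and no reset: what is moved stays moved. The work goes in short steps, Python scripts to look and compute and a tool call to move; the robot and the scene stay as the last step left them, time stands still between calls to the robot, and variables do not carry over. Pictures are saved under pics/ and viewed, at most 10 in all, crops included, and the job is handed in when it is done.

Besides the shell and the picture viewer there is one more tool, called by a JSON object that holds its "fn" and its "kwargs", one argument or row to a line. carry_out: Moves the arm, as the interface text tells. Its arguments: {"type":"object","properties":{"commands":{"type":"array","items":{"type":"array","items":{"type":"number"}}},"jaw":{"type":"number"}},"required":["commands"]}

```bash
mkdir -p pics; cat > h.py <<'E'
from bench import *
import numpy as np, cv2, pickle
def grab(n,f):
    s=snapshot(n); cv2.imwrite(f'pics/{f}.png',s['img'][:,:,::-1]); pickle.dump(s,open(f'{f}.pkl','wb')); return s
def load(f): return pickle.load(open(f'{f}.pkl','rb'))
def world(s,u,v,z=None,d=None):
    K=np.array([[s['fx'],0,s['cx']],[0,s['fy'],s['cy']],[0,0,1.]])
    p=cv2.undistortPoints(np.array([[[u,v]]],float),K,np.array(s['distortion'],float))[0,0]
    R=np.array(s['R']);t=np.array(s['t']); ray=R.T@np.array([p[0],p[1],1]); c=-R.T@t
    if z is not None: k=(z-c[2])/ray[2]
    else: k=d if d else float(s['range_z'][int(round(v)),int(round(u))])
    return c+k*ray
E
python3 - <<'E'
from h import *
o=get_obs(); print({k:np.round(o[k],3) for k in o})
for n in('top','side'):
    s=grab(n,n+'0'); print(n,s['fx'],-np.array(s['R']).T@s['t'],np.round(s['R'],2).tolist())
E
```

```text
{'time': np.float64(0.0), 'joint_positions': array([-1.278,  0.088,  1.372,  0.   ,  1.684, -0.103]), 'qvel': array([ 0.   , -0.   , -0.002,  0.001,  0.002,  0.001]), 'joint_torque': array([ 0.0000e+00, -3.4018e+01, -3.0243e+01,  7.2000e-02,  3.3000e-02,
       -0.0000e+00]), 'tool_pos': array([ 0.212, -0.507,  0.204]), 'ee_rot': array([-3.139, -0.   ,  0.396]), 'wrist_force': array([ 0.449, -0.597,  0.315]), 'wrist_torque': array([ 0.007, -0.011, -0.002]), 'finger_force': np.float64(0.0), 'width': np.float64(0.094)}
top 384.2088865695065 [ 0.51868874 -0.01583672  1.08690184] [[-0.01, -1.0, -0.01], [-1.0, 0.02, -0.07], [0.07, 0.01, -1.0]]
side 528.3236077178459 [0.34503243 0.88405979 0.79107002] [[-0.97, -0.24, 0.0], [-0.15, 0.62, -0.77], [0.18, -0.75, -0.64]]
```

View pics/top0.png

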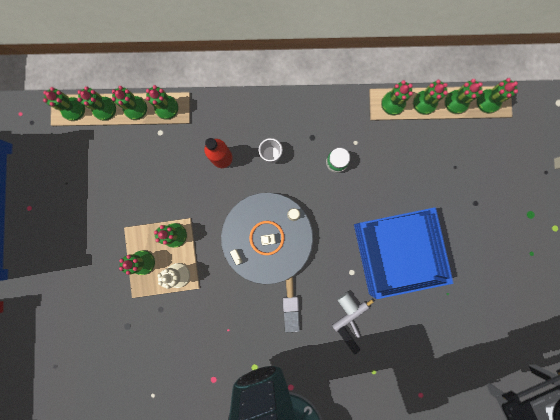

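View pics/side0.png

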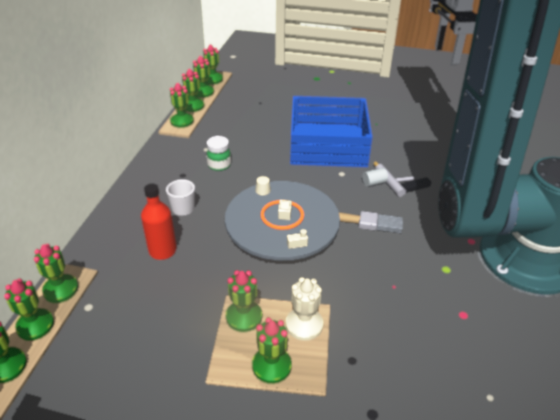

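The top view shows the stand at (267,238), the crate at (404,253) and the board at (161,258) with the ivory figure at about (172,278). The offcuts are at (294,214), (268,239) and (237,257). I'll enlarge the stand and board next.

```bash
python3 - <<'E'
from h import *
s=load('top0')
c=s['img'][190:305,215:320,::-1]; cv2.imwrite('pics/c1.png',cv2.resize(c,None,fx=5,fy=5,interpolation=cv2.INTER_CUBIC))
for n,u,v,z in [('stand',267,238,.04),('plugtop',294,214,.07),('chunk',268,239,.07),('runner',237,257,.064),('crate',404,253,.09)]:
    print(n,world(s,u,v,z=z),world(s,u,v))
# ring fit
h=cv2.cvtColor(s['img'],cv2.COLOR_RGB2HSV); m=((h[...,0]>4)&(h[...,0]<20)&(h[...,1]>180)&(h[...,2]>120)).astype(np.uint8); m[:, :240]=0;m[:,295:]=0;m[:215]=0;m[262:]=0
p=np.argwhere(m)[:,::-1].astype(np.float32); print(len(p)); e=cv2.fitEllipse(p);print(e,world(s,*e[0],z=.045))
# figure via depth cloud: tops
def cloud(s,u0,u1,v0,v1): return np.array([world(s,u,v) for v in range(v0,v1) for u in range(u0,u1) if s['range_z'][v,u]>0])
P=cloud(s,115,205,210,305)
s2=load('side0')
Q=cloud(s2,210,335,260,390)
for nm,A in(('top',P),('side',Q)):
  B=A[(A[:,2]>.062+.008)&(A[:,2]<.14)]
  l=[];
  _,lab,cen=cv2.kmeans(B[:,:2].astype(np.float32),3,None,(3,50,1e-5),5,cv2.KMEANS_PP_CENTERS)
  for i in range(3):
    q=B[lab[:,0]==i]; f=q[(q[:,2]>.074)&(q[:,2]<.106)]; t=q[q[:,2]>.118]
    print(nm,cen[i],len(q),q[:,2].max(),'mid',(f[:,:2].max(0)+f[:,:2].min(0))/2,np.ptp(f[:,:2],axis=0),'bud',t[:,:2].mean(0))
E
```

```text
stand [0.52881182 0.03987564 0.04      ] [0.52847134 0.03800179 0.07521179]
plugtop [ 0.59103395 -0.03412355  0.07      ] [ 0.59123855 -0.03417526  0.06712417]
chunk [0.52584469 0.03566502 0.07      ] [0.52583047 0.03556271 0.07202023]
runner [0.47940445 0.11884069 0.064     ] [0.47926435 0.11932099 0.060352  ]
crate [ 0.48477808 -0.31469413  0.09      ] [ 0.48178053 -0.34111181  0.00187827]
0Traceback (most recent call last):
  File "<stdin>", line 8, in <module>
cv2.error: OpenCV(4.12.0) /io/opencv/modules/imgproc/src/shapedescr.cpp:361: error: (-201:Incorrect size of input array) There should be at least 5 points to fit the ellipse in function 'fitEllipseNoDirect'
```

View pics/c1.png

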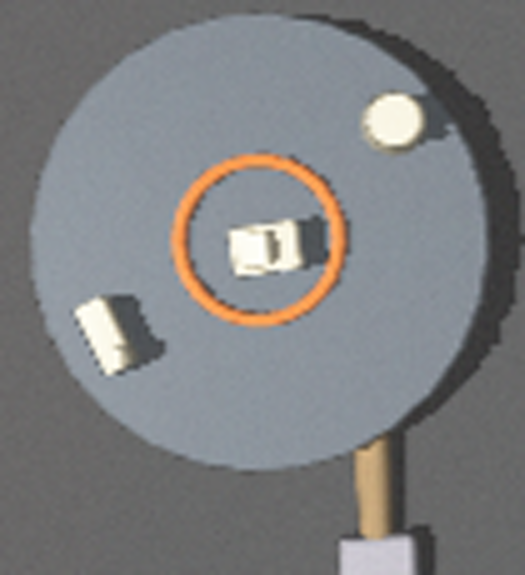

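```bash
python3 - <<'E'
from h import *
s=load('top0')
def cr(x,y): return 215+(x+.5)/5-.5,190+(y+.5)/5-.5
print('ringctr',world(s,*cr(260,240),z=.046),'standctr',world(s,*cr((32+488)/2,(14+469)/2),z=.04))
h=cv2.cvtColor(s['img'],cv2.COLOR_RGB2HSV); m=((h[...,0]>4)&(h[...,0]<20)&(h[...,1]>110)&(h[...,2]>120)); m[:, :240]=0;m[:,295:]=0;m[:215]=0;m[262:]=0
p=np.argwhere(m)[:,::-1].astype(np.float32); e=cv2.fitEllipse(p);print(len(p),e,world(s,*e[0],z=.045))
def poly(n,pts,z):
    W=np.array([world(s,*cr(*q),z=z)[:2] for q in pts]); print(n,cv2.minAreaRect((W*1000).astype(np.float32)),W.mean(0),W.round(4).tolist())
poly('chunk',[(229,230),(296,220),(301,268),(236,275)],.068)
poly('runner',[(76,308),(100,296),(131,362),(108,375)],.064)
print('plug',world(s,*cr(393,121),z=.07))
def cloud(s,u0,u1,v0,v1): return np.array([world(s,u,v) for v in range(v0,v1) for u in range(u0,u1) if s['range_z'][v,u]>0])
def obj(n,A,lo):
    B=A[A[:,2]>lo]; print(n,len(B),'z',B[:,2].max(),cv2.minAreaRect((B[:,:2]*1000).astype(np.float32)))
for n,b in [('plug',(283,304,204,225)),('chunk',(256,280,229,249)),('runner',(227,248,246,268))]: obj(n,cloud(s,*b),.055)
C=cloud(s,350,460,203,303); C=C[(C[:,2]>.08)&(C[:,2]<.1)]; print('crate',cv2.minAreaRect((C[:,:2]*1000).astype(np.float32)))
P=cloud(s,115,205,210,305); Q=cloud(load('side0'),210,335,260,390)
for nm,A in(('top',P),('side',Q)):
  B=A[(A[:,2]>.07)&(A[:,2]<.14)]
  _,lab,cen=cv2.kmeans(B[:,:2].astype(np.float32),3,None,(3,50,1e-5),5,cv2.KMEANS_PP_CENTERS)
  for i in range(3):
    q=B[lab[:,0]==i]; f=q[(q[:,2]>.074)&(q[:,2]<.106)]; t=q[q[:,2]>.118]
    print(nm,cen[i],len(q),q[:,2].max(),'mid',(f[:,:2].max(0)+f[:,:2].min(0))/2,np.ptp(f[:,:2],axis=0),'bud',len(t),t[:,:2].mean(0))
E
```

```text
ringctr [0.52985023 0.04062698 0.046     ] standctr [0.52909932 0.04096193 0.04      ]
275 ((266.36676025390625, 237.5400390625), (32.0582160949707, 32.25715255737305), 38.80876159667969) [0.53003229 0.04131164 0.045     ]
chunk ((524.8983764648438, 36.32117462158203), (25.497465133666992, 35.92220687866211), 7.6414055824279785) [0.52521972 0.03657207] [[0.5351, 0.0558], [0.5399, 0.0202], [0.5145, 0.0179], [0.5113, 0.0524]]
runner ((480.2855529785156, 123.09156036376953), (39.48822021484375, 14.222445487976074), 25.278535842895508) [0.48041279 0.12323066] [[0.495, 0.1379], [0.5012, 0.1251], [0.4661, 0.1088], [0.4594, 0.1211]]
plug [ 0.59159839 -0.03201122  0.07      ]
plug 105 z 0.07279441115357788 ((591.3381958007812, -31.647672653198242), (26.85823631286621, 26.432662963867188), 89.10932159423828)
chunk 131 z 0.07794220463147328 ((525.3053588867188, 37.600791931152344), (25.52185821533203, 35.608673095703125), 7.3595123291015625)
runner 101 z 0.07615050218340924 ((480.5397033691406, 123.46611022949219), (39.19956588745117, 16.329492568969727), 25.720590591430664)
crate ((485.663726
[... 198 characters left out ...]
[0.46731551 0.38890392]
top [0.54091    0.29700553] 356 0.1332187892791994 mid [0.54140495 0.30055019] [0.04982875 0.04634008] bud 53 [0.54099277 0.3007768 ]
top [0.43137613 0.28794846] 361 0.13285943999180372 mid [0.43088317 0.29214884] [0.04854427 0.04708467] bud 58 [0.43078532 0.29120189]
side [0.46418443 0.39939165] 989 0.1298541266703448 mid [0.46653738 0.39053895] [0.05079983 0.04901128] bud 107 [0.4654147  0.39328585]
side [0.42789045 0.30194578] 886 0.13134255667009376 mid [0.4295011  0.29205766] [0.05065381 0.05043831] bud 95 [0.42910781 0.29529532]
side [0.53768724 0.31084332] 852 0.13087770324704306 mid [0.54053104 0.30416428] [0.04881728 0.04446815] bud 92 [0.53980404 0.30411658]
```

```bash
cat > plan.py <<'E'
# usage: plan.py x,y,z,yaw ... : successive legs from the measured pose, in tool axes
from h import *; import sys
from scipy.spatial.transform import Rotation as Ro
o=get_obs(); p=np.array(o['tool_pos']); R=Ro.from_euler('xyz',o['ee_rot'])
print('t',round(float(o['time']),2),p.round(4),np.round(o['ee_rot'],4),'J',np.round(o['joint_positions'],2),'w',round(float(o['width']),4))
for a in sys.argv[1:]:
    x,y,z,w=map(float,a.split(',')); q=np.array([x,y,z]); S=Ro.from_euler('xyz',[np.pi,0,w])
    d=R.inv().apply(q-p); r=(R.inv()*S).as_rotvec()
    print(a,'shift',d.round(4),'turn',r.round(4),'rows',round(np.linalg.norm(d)/.05,1),round(np.linalg.norm(r)/.15,1)); p,R=q,S
E
python3 plan.py .5915,-.032,.15,.4 .5915,-.032,.044,.4 .5915,-.032,.15,.4 .5,-.29,.15,.4 .5,-.29,.08,.4
```

```text
t 0.1 [ 0.2119 -0.507   0.2044] [-3.1397e+00 -1.0000e-04  3.9580e-01] J [-1.28  0.09  1.37 -0.    1.68 -0.1 ] w 0.0942
.5915,-.032,.15,.4 shift [ 0.5334 -0.2918  0.0551] turn [-0.0019 -0.0001 -0.0042] rows 12.2 0.0
.5915,-.032,.044,.4 shift [ 0.    -0.     0.106] turn [0. 0. 0.] rows 2.1 0.0
.5915,-.032,.15,.4 shift [ 0.     0.    -0.106] turn [0. 0. 0.] rows 2.1 0.0
.5,-.29,.15,.4 shift [-0.1847  0.202   0.    ] turn [0. 0. 0.] rows 5.5 0.0
.5,-.29,.08,.4 shift [ 0.   -0.    0.07] turn [0. 0. 0.] rows 1.4 0.0
```

{"fn": "carry_out", "kwargs": {
  "commands": [
    [0.025,-0.014,0,0,0,0],
    [0.06,-0.033,0,0,0,0],
    [0.1,-0.055,0,0,0,0],
    [0.14,-0.077,0,0,0,0],
    [0.18,-0.098,0,0,0,0]
  ],
  "jaw": 0.7
}}

```text
time: 0.6
tool_pos: [0.3409, -0.346, 0.205]
ee_rot: [-3.141, 0.0, 0.395]
wrist_force: [1.1, 0.1, -0.2]
width: 0.0658
finger_force: 0.0
```

{"fn": "carry_out", "kwargs": {
  "commands": [
    [0.04,-0.022,0,0,0,0],
    [0.08,-0.044,0,0,0,0],
    [0.12,-0.066,0,0,0,0],
    [0.16,-0.088,0.005,0,0,0],
    [0.2,-0.109,0.01,0,0,0]
  ]
}}

```text
time: 1.1
tool_pos: [0.4836, -0.1682, 0.1952]
ee_rot: [3.141, 0.0, 0.396]
wrist_force: [-0.3, -0.1, 0.6]
width: 0.0658
finger_force: 0.0
```

{"fn": "carry_out", "kwargs": {
  "commands": [
    [0.04,-0.022,0.01,0,0,0],
    [0.08,-0.044,0.02,0,0,0],
    [0.12,-0.066,0.03,0,0,0],
    [0.153,-0.085,0.045,0,0,0],
    [0.153,-0.085,0.045,0,0,0]
  ]
}}

```text
time: 1.6
tool_pos: [0.5913, -0.0283, 0.1464]
ee_rot: [-3.137, 0.004, 0.401]
wrist_force: [0.6, 0.2, -0.9]
width: 0.0657
finger_force: 0.0
```

```bash
python3 plan.py .5915,-.032,.044,.4; python3 -c "
from h import *
grab('wrist','w1')"
```

```text
t 1.6 [ 0.5913 -0.0283  0.1464] [-3.137   0.0045  0.4014] J [-0.14  0.2   1.36  0.    1.59  1.02] w 0.0657
.5915,-.032,.044,.4 shift [-0.0007  0.0039  0.1024] turn [-0.0046  0.0045  0.0013] rows 2.0 0.0
```

View pics/w1.png

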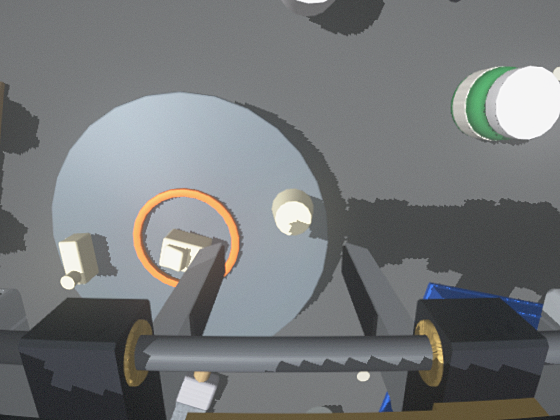

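The wrist view shows the plug top at about (293,215) between the fingers' path, the ring at (187,238), the chunk at (186,250) and the runner at (76,260). I'll cross-check those positions.

```bash
python3 - <<'E'
from h import *
s=load('w1')
print('plug',world(s,293,211,z=.07))
print('ring',world(s,187,238,z=.046))
h=cv2.cvtColor(s['img'],cv2.COLOR_RGB2HSV); m=((h[...,0]>4)&(h[...,0]<20)&(h[...,1]>110)&(h[...,2]>120)); m[:180]=0;m[295:]=0;m[:,:125]=0;m[:,245:]=0
P=np.array([world(s,u,v,z=.045)[:2] for v,u in np.argwhere(m)]); A=np.c_[2*P,np.ones(len(P))]; c=np.linalg.lstsq(A,(P**2).sum(1),rcond=None)[0]; print('ringfit',c[:2],np.sqrt(c[2]+c[0]**2+c[1]**2))
def cl(b): 
    A=np.array([world(s,u,v) for v in range(b[2],b[3]) for u in range(b[0],b[1])]); B=A[(A[:,2]>.062)&(A[:,2]<.08)]; print(len(B),cv2.minAreaRect((B[:,:2]*1000).astype(np.float32)),B[:,2].max())
cl((265,320,180,240)); cl((50,105,225,300))
E
```

```text
plug [ 0.59968946 -0.03253961  0.07      ]
ring [0.53545513 0.03886243 0.046     ]
ringfit [0.5324155  0.03915498] 0.04308760579707523
1101 ((594.7498168945312, -34.95208740234375), (28.554948806762695, 28.334070205688477), 68.7874984741211) 0.07170622832417756
876 ((482.08673095703125, 120.56208038330078), (40.208702087402344, 17.367263793945312), 26.244361877441406) 0.07646164844294737
```

{"fn": "carry_out", "kwargs": {
  "commands": [
    [0,0.001,0.02,0,0,0],
    [0,0.001,0.05,0,0,0],
    [0,0.001,0.08,0,0,0],
    [0,0.001,0.1,0,0,0],
    [0,0.001,0.104,0,0,0]
  ]
}}

```text
time: 2.15
tool_pos: [0.5889, -0.0347, 0.0437]
ee_rot: [-3.139, 0.005, 0.394]
wrist_force: [0.0, -1.2, -0.9]
width: 0.0659
finger_force: 0.0
```

```bash
python3 plan.py .593,-.033,.044,.4
```

```text
t 2.15 [ 0.5889 -0.0347  0.0437] [-3.1392  0.0054  0.3941] J [-0.15  0.26  1.49 -0.    1.39  1.02] w 0.0659
.593,-.033,.044,.4 shift [ 0.0045  0.     -0.0004] turn [-0.0024  0.0054 -0.0059] rows 0.1 0.1
```

{"fn": "carry_out", "kwargs": {
  "commands": [
    [0.004,0,0,0,0,0],
    [0.004,0,0,0,0,0],
    [0.004,0,0,0,0,0],
    [0.004,0,0,0,0,0],
    [0.004,0,0,0,0,0]
  ],
  "jaw": 0
}}

```text
time: 2.65
tool_pos: [0.5962, -0.0323, 0.0478]
ee_rot: [3.14, -0.002, 0.396]
wrist_force: [0.4, -0.2, 1.9]
width: 0.0319
finger_force: 29.9
```

{"fn": "carry_out", "kwargs": {
  "commands": [
    [0,0,0,0,0,0],
    [0,0,-0.01,0,0,0],
    [0,0,-0.04,0,0,0],
    [0,0,-0.08,0,0,0],
    [0,0,-0.106,0,0,0]
  ]
}}

```text
time: 3.15
tool_pos: [0.5959, -0.0318, 0.1556]
ee_rot: [3.14, -0.002, 0.396]
wrist_force: [-0.2, -0.6, 0.4]
width: 0.0319
finger_force: 29.7
```

```bash
python3 plan.py .52,-.28,.15,.4 .52,-.28,.085,.4 .52,-.28,.15,.4 .481,.1225,.15,.452 .481,.1225,.045,.452
```

```text
t 3.15 [ 0.5959 -0.0318  0.1556] [ 3.1404e+00 -2.5000e-03  3.9600e-01] J [-0.15  0.2   1.34  0.    1.6   1.03] w 0.0319
.52,-.28,.15,.4 shift [-0.1658  0.1997  0.0055] turn [ 0.0012 -0.0025 -0.004 ] rows 5.2 0.0
.52,-.28,.085,.4 shift [ 0.    -0.     0.065] turn [0. 0. 0.] rows 1.3 0.0
.52,-.28,.15,.4 shift [ 0.     0.    -0.065] turn [0. 0. 0.] rows 1.3 0.0
.481,.1225,.15,.452 shift [ 0.1208 -0.3859 -0.    ] turn [ 0.     0.    -0.052] rows 8.1 0.3
.481,.1225,.045,.452 shift [ 0.    -0.     0.105] turn [0. 0. 0.] rows 2.1 0.0
```

{"fn": "carry_out", "kwargs": {
  "commands": [
    [-0.015,0.018,0,0,0,0],
    [-0.045,0.054,0,0,0,0],
    [-0.075,0.09,0,0,0,0],
    [-0.105,0.126,0,0,0,0],
    [-0.132,0.16,0,0,0,0]
  ]
}}

```text
time: 3.65
tool_pos: [0.5342, -0.2319, 0.1529]
ee_rot: [-3.141, 0.0, 0.396]
wrist_force: [0.0, 0.2, -1.0]
width: 0.0318
finger_force: 29.7
```

{"fn": "carry_out", "kwargs": {
  "commands": [
    [-0.022,0.026,0.01,0,0,0],
    [-0.033,0.039,0.03,0,0,0],
    [-0.033,0.039,0.06,0,0,0],
    [-0.033,0.039,0.07,0,0,0],
    [-0.033,0.039,0.07,0,0,0]
  ]
}}

```text
time: 4.15
tool_pos: [0.5185, -0.278, 0.0803]
ee_rot: [-3.137, 0.003, 0.396]
wrist_force: [-0.5, 0.2, 0.0]
width: 0.032
finger_force: 29.7
```

{"fn": "carry_out", "kwargs": {
  "commands": [
    [0,0,0,0,0,0],
    [0,0,0,0,0,0],
    [0,0,-0.01,0,0,0],
    [0,0,-0.04,0,0,0],
    [0,0,-0.065,0,0,0]
  ],
  "jaw": 0.6
}}

```text
time: 4.65
tool_pos: [0.5204, -0.2791, 0.1503]
ee_rot: [3.14, -0.001, 0.396]
wrist_force: [0.2, -0.2, 0.3]
width: 0.0565
finger_force: 0.0
```

{"fn": "carry_out", "kwargs": {
  "commands": [
    [0.006,-0.019,0,0,0,-0.01],
    [0.018,-0.058,0,0,0,-0.02],
    [0.031,-0.1,0,0,0,-0.03],
    [0.045,-0.145,0,0,0,-0.04],
    [0.06,-0.19,0,0,0,-0.05]
  ]
}}

```text
time: 5.15
tool_pos: [0.5008, -0.0779, 0.1472]
ee_rot: [-3.141, -0.0, 0.447]
wrist_force: [0.4, -0.4, -0.7]
width: 0.0562
finger_force: 0.0
```

```bash
python3 plan.py .481,.1225,.15,.452 .481,.1225,.045,.452
```

```text
t 5.15 [ 0.5008 -0.0779  0.1472] [-3.1409e+00 -2.0000e-04  4.4660e-01] J [-0.27  0.01  1.57  0.    1.57  0.86] w 0.0562
.481,.1225,.15,.452 shift [ 0.0687 -0.1893 -0.0026] turn [-0.0007 -0.0002 -0.0054] rows 4.0 0.0
.481,.1225,.045,.452 shift [ 0.    -0.     0.105] turn [0. 0. 0.] rows 2.1 0.0
```

{"fn": "carry_out", "kwargs": {
  "commands": [
    [0.016,-0.045,0,0,0,0],
    [0.033,-0.09,0,0,0,0],
    [0.05,-0.135,0,0,0,0],
    [0.063,-0.172,0,0,0,0],
    [0.067,-0.186,0,0,0,0]
  ]
}}

```text
time: 5.65
tool_pos: [0.4803, 0.1201, 0.1472]
ee_rot: [-3.14, 0.0, 0.451]
wrist_force: [-0.3, -0.3, -0.5]
width: 0.0562
finger_force: 0.0
```

{"fn": "carry_out", "kwargs": {
  "commands": [
    [0,0,0.02,0,0,0],
    [0,0,0.05,0,0,0],
    [0,0,0.08,0,0,0],
    [0,0,0.098,0,0,0],
    [0,0,0.1,0,0,0]
  ]
}}

```text
time: 6.15
tool_pos: [0.4791, 0.1155, 0.0442]
ee_rot: [-3.14, 0.007, 0.446]
wrist_force: [0.1, 0.3, 0.6]
width: 0.0569
finger_force: 0.0
```

```bash
python3 plan.py .481,.1225,.045,.452
```

```text
t 6.15 [0.4791 0.1155 0.0442] [-3.1397  0.0066  0.4459] J [ 0.12  0.06  1.73 -0.    1.36  1.25] w 0.0569
.481,.1225,.045,.452 shift [ 0.0047 -0.0055 -0.0008] turn [-0.0019  0.0066 -0.0061] rows 0.1 0.1
```

{"fn": "carry_out", "kwargs": {
  "commands": [
    [0.003,-0.004,0,0,0,0],
    [0.003,-0.004,0,0,0,0],
    [0.003,-0.004,0,0,0,0],
    [0.003,-0.004,0,0,0,0],
    [0.003,-0.004,0,0,0,0]
  ],
  "jaw": 0
}}

```text
time: 6.65
tool_pos: [0.4836, 0.1209, 0.0482]
ee_rot: [3.141, -0.001, 0.446]
wrist_force: [0.2, -0.9, 0.1]
width: 0.0198
finger_force: 0.0
```

{"fn": "carry_out", "kwargs": {
  "commands": [
    [0,0,0,0,0,0],
    [0,0,-0.01,0,0,0],
    [0,0,-0.04,0,0,0],
    [0,0,-0.08,0,0,0],
    [0,0,-0.106,0,0,0]
  ]
}}

```text
time: 7.15
tool_pos: [0.484, 0.1209, 0.1569]
ee_rot: [3.14, -0.003, 0.446]
wrist_force: [0.3, 0.6, 0.1]
width: 0.0171
finger_force: 30.0
```

```bash
python3 plan.py .48,-.36,.15,.452 .48,-.36,.085,.452 .48,-.36,.15,.452
```

```text
t 7.15 [0.484  0.1209 0.1569] [ 3.1404 -0.0034  0.4458] J [ 0.13 -0.01  1.57 -0.    1.58  1.26] w 0.0171
.48,-.36,.15,.452 shift [-0.211   0.4322  0.0067] turn [ 0.0012 -0.0034 -0.0063] rows 9.6 0.0
.48,-.36,.085,.452 shift [ 0.    -0.     0.065] turn [0. 0. 0.] rows 1.3 0.0
.48,-.36,.15,.452 shift [ 0.     0.    -0.065] turn [0. 0. 0.] rows 1.3 0.0
```

{"fn": "carry_out", "kwargs": {
  "commands": [
    [-0.008,0.016,0,0,0,0],
    [-0.026,0.052,0,0,0,0],
    [-0.046,0.093,0,0,0,0],
    [-0.066,0.135,0,0,0,0],
    [-0.086,0.176,0,0,0,0]
  ]
}}

```text
time: 7.65
tool_pos: [0.4813, -0.0767, 0.1544]
ee_rot: [3.141, -0.001, 0.446]
wrist_force: [1.3, -0.4, -1.3]
width: 0.0162
finger_force: 30.0
```

{"fn": "carry_out", "kwargs": {
  "commands": [
    [-0.02,0.041,0,0,0,0],
    [-0.04,0.082,0,0,0,0],
    [-0.06,0.123,0,0,0,0],
    [-0.08,0.164,0,0,0,0],
    [-0.1,0.205,0,0,0,0]
  ]
}}

```text
time: 8.15
tool_pos: [0.4793, -0.3051, 0.1543]
ee_rot: [3.141, -0.001, 0.445]
wrist_force: [1.8, -0.2, 0.6]
width: 0.0166
finger_force: 30.0
```

{"fn": "carry_out", "kwargs": {
  "commands": [
    [-0.015,0.032,0.005,0,0,0],
    [-0.025,0.051,0.03,0,0,0],
    [-0.025,0.051,0.06,0,0,0],
    [-0.025,0.051,0.07,0,0,0],
    [-0.025,0.051,0.07,0,0,0]
  ]
}}

```text
time: 8.65
tool_pos: [0.4779, -0.3588, 0.0816]
ee_rot: [-3.137, 0.002, 0.446]
wrist_force: [0.2, 0.6, -1.1]
width: 0.0167
finger_force: 30.0
```

{"fn": "carry_out", "kwargs": {
  "commands": [
    [0,0,0,0,0,0],
    [0,0,0,0,0,0],
    [0,0,-0.01,0,0,0],
    [0,0,-0.04,0,0,0],
    [0,0,-0.07,0,0,0]
  ],
  "jaw": 0.55
}}

```text
time: 9.15
tool_pos: [0.4791, -0.3595, 0.1555]
ee_rot: [3.141, -0.0, 0.446]
wrist_force: [0.7, -0.9, -0.3]
width: 0.051
finger_force: 0.0
```

```bash
python3 plan.py .526,.036,.15,1.7 .526,.036,.048,1.7
```

```text
t 9.15 [ 0.4791 -0.3595  0.1555] [ 3.141e+00 -2.000e-04  4.463e-01] J [-0.74  0.21  1.33 -0.    1.6   0.39] w 0.051
.526,.036,.15,1.7 shift [ 0.213  -0.3366  0.0053] turn [ 6.0000e-04  2.0000e-04 -1.2537e+00] rows 8.0 8.4
.526,.036,.048,1.7 shift [ 0.    -0.     0.102] turn [0. 0. 0.] rows 2.0 0.0
```

{"fn": "carry_out", "kwargs": {
  "commands": [
    [0.01,-0.016,0,0,0,-0.06],
    [0.032,-0.05,0,0,0,-0.2],
    [0.056,-0.089,0,0,0,-0.34],
    [0.08,-0.128,0,0,0,-0.48],
    [0.107,-0.168,0,0,0,-0.62]
  ]
}}

```text
time: 9.65
tool_pos: [0.5037, -0.1608, 0.1558]
ee_rot: [3.138, -0.0, 1.071]
wrist_force: [0.7, 0.7, -0.3]
width: 0.052
finger_force: 0.0
```

```bash
python3 plan.py .526,.036,.15,1.7 .526,.036,.048,1.7
```

```text
t 9.65 [ 0.5037 -0.1608  0.1558] [ 3.1379e+00 -2.0000e-04  1.0709e+00] J [-0.42  0.05  1.51 -0.    1.58  0.08] w 0.052
.526,.036,.15,1.7 shift [ 0.1834 -0.0747  0.0056] turn [ 0.0037  0.0009 -0.6291] rows 4.0 4.2
.526,.036,.048,1.7 shift [ 0.    -0.     0.102] turn [0. 0. 0.] rows 2.0 0.0
```

{"fn": "carry_out", "kwargs": {
  "commands": [
    [0.04,-0.016,0,0,0,-0.14],
    [0.083,-0.034,0,0,0,-0.28],
    [0.126,-0.052,0,0,0,-0.42],
    [0.165,-0.068,0,0,0,-0.55],
    [0.181,-0.074,0.004,0,0,-0.63]
  ]
}}

```text
time: 10.15
tool_pos: [0.5269, 0.0359, 0.1525]
ee_rot: [3.136, -0.0, 1.704]
wrist_force: [0.3, -1.0, 0.5]
width: 0.0517
finger_force: 0.0
```

{"fn": "carry_out", "kwargs": {
  "commands": [
    [0,0,0.01,0,0,0],
    [0,0,0.03,0,0,0],
    [0,0,0.05,0,0,0],
    [0,0,0.06,0,0,0],
    [0,0,0.06,0,0,0]
  ]
}}

```text
time: 10.65
tool_pos: [0.5247, 0.0311, 0.088]
ee_rot: [-3.138, -0.0, 1.694]
wrist_force: [0.5, 0.0, 0.1]
width: 0.0515
finger_force: 0.0
```

```bash
python3 plan.py .526,.036,.15,1.7 .526,.036,.048,1.7
```

```text
t 10.65 [0.5247 0.0311 0.088 ] [-3.1384e+00 -1.0000e-04  1.6937e+00] J [-0.05  0.09  1.6  -0.    1.45 -0.17] w 0.0515
.526,.036,.15,1.7 shift [ 0.0047  0.0016 -0.062 ] turn [-0.0032 -0.0001 -0.0063] rows 1.2 0.0
.526,.036,.048,1.7 shift [ 0.    -0.     0.102] turn [0. 0. 0.] rows 2.0 0.0
```

{"fn": "carry_out", "kwargs": {
  "commands": [
    [0.003,0,0.015,0,0,0],
    [0.004,0.001,0.03,0,0,0],
    [0.004,0.001,0.039,0,0,0],
    [0.004,0.001,0.039,0,0,0],
    [0.004,0.001,0.039,0,0,0]
  ]
}}

```text
time: 11.15
tool_pos: [0.527, 0.0358, 0.0513]
ee_rot: [3.141, 0.0, 1.695]
wrist_force: [0.1, 0.3, 0.9]
width: 0.0522
finger_force: 0.0
```

{"fn": "carry_out", "kwargs": {
  "commands": [
    [0,0,0,0,0,0],
    [0,0,0,0,0,0],
    [0,0,0,0,0,0],
    [0,0,0,0,0,0],
    [0,0,-0.001,0,0,0]
  ],
  "jaw": 0
}}

```text
time: 11.65
tool_pos: [0.5264, 0.0361, 0.0515]
ee_rot: [-3.142, 0.0, 1.696]
wrist_force: [-0.4, 0.2, -0.5]
width: 0.0261
finger_force: 30.0
```

{"fn": "carry_out", "kwargs": {
  "commands": [
    [0,0,0,0,0,0],
    [0,0,-0.01,0,0,0],
    [0,0,-0.04,0,0,0],
    [0,0,-0.08,0,0,0],
    [0,0,-0.106,0,0,0]
  ]
}}

```text
time: 12.15
tool_pos: [0.5274, 0.0361, 0.1611]
ee_rot: [3.138, 0.001, 1.696]
wrist_force: [0.0, 0.3, 0.2]
width: 0.0257
finger_force: 30.0
```

```bash
python3 plan.py .44,-.29,.15,1.7; python3 -c "
from h import *
grab('wrist','w2')"
```

```text
t 12.15 [0.5274 0.0361 0.1611] [3.1378e+00 7.0000e-04 1.6959e+00] J [-0.04  0.05  1.5  -0.    1.59 -0.16] w 0.0257
.44,-.29,.15,1.7 shift [-0.3127 -0.1274  0.0108] turn [ 0.0038  0.0007 -0.0041] rows 6.8 0.0
```

View pics/w2.png

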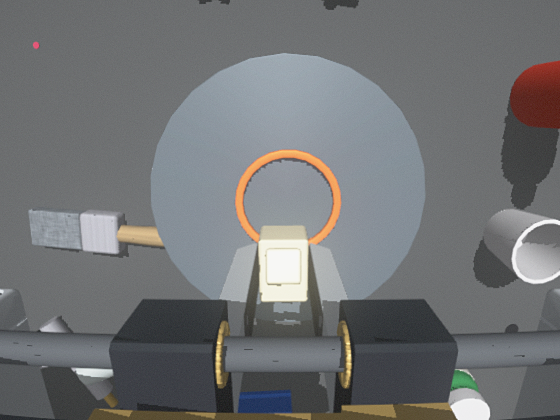

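The chunk is held between the fingers at about (284,265), and the ring is empty, centred at about (289,200).

{"fn": "carry_out", "kwargs": {
  "commands": [
    [-0.014,-0.005,0,0,0,0],
    [-0.045,-0.016,0,0,0,0],
    [-0.085,-0.03,0,0,0,0],
    [-0.125,-0.045,0,0,0,0],
    [-0.165,-0.059,0,0,0,0]
  ]
}}

```text
time: 12.7
tool_pos: [0.4863, -0.1367, 0.1552]
ee_rot: [-3.138, -0.001, 1.696]
wrist_force: [1.0, -0.2, 0.4]
width: 0.0255
finger_force: 30.0
```

{"fn": "carry_out", "kwargs": {
  "commands": [
    [-0.04,-0.014,0,0,0,0],
    [-0.08,-0.029,0,0,0,0],
    [-0.12,-0.043,0,0,0,0],
    [-0.143,-0.051,0.005,0,0,0],
    [-0.147,-0.053,0.01,0,0,0]
  ]
}}

```text
time: 13.2
tool_pos: [0.4517, -0.2901, 0.145]
ee_rot: [-3.138, -0.002, 1.691]
wrist_force: [-0.9, -0.0, 0.2]
width: 0.0259
finger_force: 30.0
```

{"fn": "carry_out", "kwargs": {
  "commands": [
    [0,0,0.02,0,0,0],
    [0,0,0.045,0,0,0],
    [0,0,0.065,0,0,0],
    [0,0,0.065,0,0,0],
    [0,0,0.065,0,0,0]
  ]
}}

```text
time: 13.7
tool_pos: [0.4535, -0.2864, 0.0815]
ee_rot: [-3.14, -0.002, 1.696]
wrist_force: [-0.2, -0.8, 0.0]
width: 0.0255
finger_force: 30.0
```

{"fn": "carry_out", "kwargs": {
  "commands": [
    [0,0,0,0,0,0],
    [0,0,0,0,0,0],
    [0,0,-0.01,0,0,0],
    [0,0,-0.04,0,0,0],
    [0,0,-0.08,0,0,0]
  ],
  "jaw": 0.45
}}

```text
time: 14.2
tool_pos: [0.4533, -0.2866, 0.1625]
ee_rot: [-3.139, -0.002, 1.696]
wrist_force: [0.2, -0.2, 0.0]
width: 0.0424
finger_force: 0.0
```

```bash
python3 plan.py .43,.29,.2,.646 ; python3 - <<'E'
from h import *
s=load('w2')
h=cv2.cvtColor(s['img'],cv2.COLOR_RGB2HSV); m=((h[...,0]>4)&(h[...,0]<20)&(h[...,1]>110)&(h[...,2]>120)); m[:140]=0;m[250:]=0;m[:,:225]=0;m[:,350:]=0
P=np.array([world(s,u,v,z=.045)[:2] for v,u in np.argwhere(m)]); A=np.c_[2*P,np.ones(len(P))]; c=np.linalg.lstsq(A,(P**2).sum(1),rcond=None)[0]; print('ringfit',c[:2],np.sqrt(c[2]+c[0]**2+c[1]**2))
s=grab('top','top2'); cv2.imwrite('pics/c2.png',cv2.resize(s['img'][195:310,100:460,::-1],None,fx=2.2,fy=2.2))
E
```

```text
t 14.2 [ 0.4533 -0.2866  0.1625] [-3.1391e+00 -2.5000e-03  1.6958e+00] J [-0.67  0.07  1.47 -0.    1.6  -0.79] w 0.0424
.43,.29,.2,.646 shift [ 0.5751  0.0487 -0.0362] turn [-3.5000e-03 -9.0000e-04  1.0498e+00] rows 11.6 7.0
ringfit [0.53153761 0.03997663] 0.04314451218329962
```

View pics/c2.png

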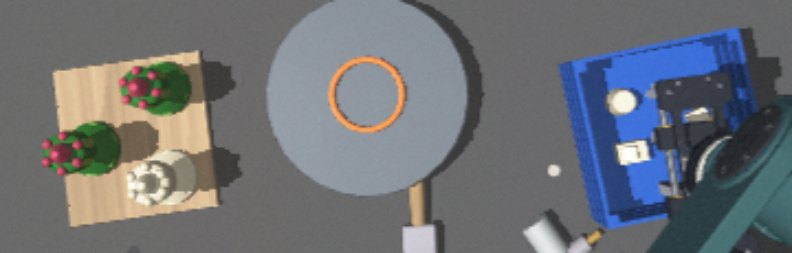

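All three offcuts lie in the crate: the plug at (622,100), the chunk at (632,152) and the runner at about (697,115). The stand is clear, so I'll go for the figure.

{"fn": "carry_out", "kwargs": {
  "commands": [
    [0.015,0.001,-0.02,0,0,0],
    [0.05,0.004,-0.04,0,0,0],
    [0.095,0.008,-0.04,0,0,0],
    [0.14,0.012,-0.04,0,0,0],
    [0.18,0.015,-0.04,0,0,0]
  ],
  "jaw": 0.8
}}

```text
time: 14.75
tool_pos: [0.4469, -0.1054, 0.2044]
ee_rot: [3.138, 0.001, 1.696]
wrist_force: [0.4, 0.6, -0.1]
width: 0.0746
finger_force: 0.0
```

{"fn": "carry_out", "kwargs": {
  "commands": [
    [0.04,0.003,0,0,0,0.1],
    [0.08,0.007,0,0,0,0.22],
    [0.12,0.01,0,0,0,0.35],
    [0.16,0.014,0,0,0,0.48],
    [0.2,0.017,0,0,0,0.6]
  ]
}}

```text
time: 15.25
tool_pos: [0.4388, 0.0953, 0.2042]
ee_rot: [3.139, -0.002, 1.091]
wrist_force: [0.3, 0.1, -0.2]
width: 0.075
finger_force: 0.0
```

```bash
python3 plan.py .43,.29,.2,.646 ; python3 - <<'E'
from h import *
grab('wrist','w3')
E
```

```text
t 15.25 [0.4388 0.0953 0.2042] [ 3.1387e+00 -1.7000e-03  1.0906e+00] J [ 0.09 -0.14  1.6  -0.    1.68  0.57] w 0.075
.43,.29,.2,.646 shift [ 0.1687 -0.0978  0.0042] turn [ 0.0025 -0.0023  0.4446] rows 3.9 3.0
```

View pics/w3.png

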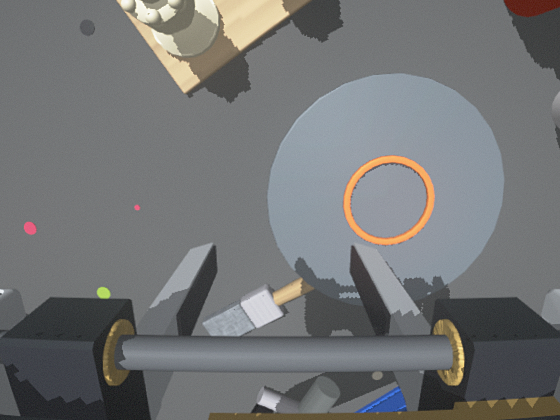

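The wrist view shows the figure at (180,20) on the board and the empty ring at (390,200). I'll stop 60 mm short of the figure at the final yaw and measure it.

```bash
python3 plan.py .382,.254,.205,.646
```

```text
t 15.3 [0.438  0.1009 0.2041] [-3.1411 -0.0064  1.0919] J [ 0.1  -0.14  1.6   0.01  1.68  0.58] w 0.0751
.382,.254,.205,.646 shift [ 1.101e-01 -1.203e-01 -1.000e-04] turn [-0.0019 -0.0062  0.4459] rows 3.3 3.0
```

{"fn": "carry_out", "kwargs": {
  "commands": [
    [0.03,-0.032,0,0,0,0.11],
    [0.06,-0.065,0,0,0,0.24],
    [0.09,-0.098,0,0,0,0.36],
    [0.107,-0.117,0,0,0,0.44],
    [0.109,-0.12,0,0,0,0.446]
  ]
}}

```text
time: 15.8
tool_pos: [0.3809, 0.2478, 0.2038]
ee_rot: [-3.141, -0.002, 0.654]
wrist_force: [0.2, -1.0, 0.7]
width: 0.0751
finger_force: 0.0
```

```bash
cat > fig.py <<'E'
from h import *
def fig(s,zb=.008,near=None,r=.035):
    # cloud of bright ivory pixels
    v,u=np.mgrid[0:420,0:560]; K=np.array([[s['fx'],0,s['cx']],[0,s['fy'],s['cy']],[0,0,1.]])
    h=cv2.cvtColor(s['img'],cv2.COLOR_RGB2HSV); 
    p=cv2.undistortPoints(np.c_[u.ravel(),v.ravel()].astype(float)[:,None],K,np.array(s['distortion'],float))[:,0]
    d=s['range_z'].ravel().astype(float); C=np.c_[p,np.ones(len(p))]*d[:,None]; W=(C-np.array(s['t']))@np.array(s['R'])
    g=(d>0)&(h[...,1].ravel()<90)&(h[...,2].ravel()>60)&(np.linalg.norm(W[:,:2]-near,axis=1)<r+.02)
    W=W[g]; out={}
    for n,a,b,R in(('foot',.004,.02,.034),('flower',.064,.095,.0248),('bud',.1,.125,None)):
        q=W[(W[:,2]>zb+a)&(W[:,2]<zb+b)]
        if len(q)<20: print(n,len(q)); continue
        A=np.c_[2*q[:,:2],np.ones(len(q))]; c=np.linalg.lstsq(A,(q[:,:2]**2).sum(1),rcond=None)[0]
        print(n,len(q),'circ',c[:2].round(4),np.sqrt(c[2]+c[0]**2+c[1]**2).round(4),'mid',((q.max(0)+q.min(0))/2)[:2].round(4),np.ptp(q,axis=0)[:2].round(4),'zmax',q[:,2].max().round(4))
E
python3 plan.py .43,.291,.2,.646;python3 - <<'E'
from fig import *
s=grab('wrist','w4'); fig(s,near=[.43,.291]); fig(load('top2'),near=[.43,.291]); fig(load('side0'),near=[.43,.291])
E
```

```text
t 15.8 [0.3809 0.2478 0.2038] [-3.1414e+00 -2.4000e-03  6.5440e-01] J [ 0.45 -0.13  1.59  0.    1.68  1.37] w 0.0751
.43,.291,.2,.646 shift [ 0.0652 -0.0044  0.004 ] turn [-0.0002 -0.0024  0.0084] rows 1.3 0.1
foot 468 circ [0.4305 0.2902] 0.0319 mid [0.4334 0.2907] [0.0635 0.0671] zmax 0.0249
flower 13
bud 1927 circ [0.4317 0.2907] 0.0157 mid [0.4315 0.2906] [0.0501 0.0469] zmax 0.1309
foot 221 circ [0.4315 0.2938] 0.0305 mid [0.4344 0.2849] [0.0963 0.0837] zmax 0.0279
flower 75 circ [0.4302 0.2928] 0.0239 mid [0.4311 0.2926] [0.0482 0.0482] zmax 0.103
bud 199 circ [0.4298 0.2929] 0.0161 mid [0.4296 0.2924] [0.0483 0.0456] zmax 0.1325
foot 582 circ [0.4292 0.2931] 0.0273 mid [0.4292 0.2983] [0.0671 0.0757] zmax 0.028
flower 347 circ [0.4295 0.2917] 0.0238 mid [0.4295 0.2921] [0.0507 0.0504] zmax 0.103
bud 321 circ [0.4295 0.2918] 0.0157 mid [0.4294 0.2927] [0.05   0.0455] zmax 0.1313
```

View pics/w4.png

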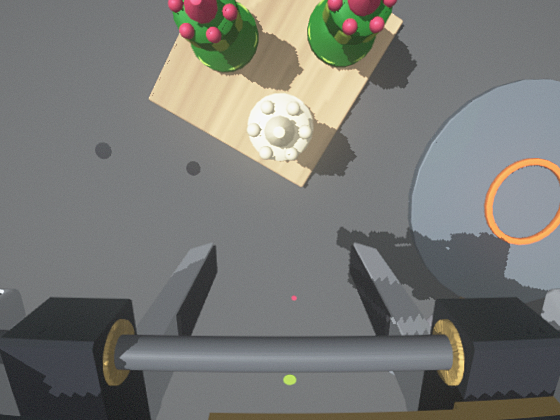

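The figure is at (281,130), upright, with the painted figures behind it clear of both finger paths. All three cameras agree on about (0.4305, 0.291).

{"fn": "carry_out", "kwargs": {
  "commands": [
    [0.015,-0.001,0,0,0,0],
    [0.035,-0.002,0,0,0,0],
    [0.055,-0.003,0,0,0,0],
    [0.061,-0.002,0,0,0,0.005],
    [0.061,-0.002,0,0,0,0.005]
  ]
}}

```text
time: 16.35
tool_pos: [0.43, 0.2828, 0.2024]
ee_rot: [3.141, 0.001, 0.644]
wrist_force: [-0.1, 0.6, 0.5]
width: 0.0751
finger_force: 0.0
```

{"fn": "carry_out", "kwargs": {
  "commands": [
    [0,0,0,0,0,0],
    [0,0,0.01,0,0,0],
    [0,0,0.02,0,0,0],
    [0,0,0.03,0,0,0],
    [0,0,0.03,0,0,0]
  ]
}}

```text
time: 16.85
tool_pos: [0.4276, 0.2832, 0.1698]
ee_rot: [-3.141, 0.005, 0.645]
wrist_force: [-0.5, -0.8, 0.2]
width: 0.0751
finger_force: 0.0
```

```bash
python3 plan.py .4305,.291,.068,.646
```

```text
t 16.85 [0.4276 0.2832 0.1698] [-3.1409  0.0047  0.645 ] J [ 0.47  0.02  1.51 -0.    1.61  1.4 ] w 0.0751
.4305,.291,.068,.646 shift [ 0.0075 -0.0044  0.1017] turn [-0.0007  0.0047 -0.001 ] rows 2.0 0.0
```

{"fn": "carry_out", "kwargs": {
  "commands": [
    [0.005,-0.003,0,0,0,0],
    [0.005,-0.003,0,0,0,0],
    [0.005,-0.003,0.005,0,0,0],
    [0.005,-0.003,0.01,0,0,0],
    [0.005,-0.003,0.01,0,0,0]
  ]
}}

```text
time: 17.35
tool_pos: [0.4308, 0.2891, 0.1613]
ee_rot: [-3.141, 0.002, 0.645]
wrist_force: [0.7, 0.1, 0.1]
width: 0.0754
finger_force: 0.0
```

```bash
python3 plan.py .4305,.291,.068,.646
```

```text
t 17.35 [0.4308 0.2891 0.1613] [-3.1414e+00  1.9000e-03  6.4490e-01] J [ 0.48  0.03  1.52 -0.    1.6   1.41] w 0.0754
.4305,.291,.068,.646 shift [ 0.0011 -0.0017  0.0933] turn [-0.0002  0.0019 -0.0011] rows 1.9 0.0
```

{"fn": "carry_out", "kwargs": {
  "commands": [
    [0.001,-0.001,0.015,0,0,0],
    [0.001,-0.001,0.035,0,0,0],
    [0.001,-0.001,0.06,0,0,0],
    [0.001,-0.001,0.08,0,0,0],
    [0.001,-0.001,0.09,0,0,0]
  ]
}}

```text
time: 17.85
tool_pos: [0.4298, 0.2899, 0.0692]
ee_rot: [-3.141, 0.005, 0.645]
wrist_force: [0.2, 0.4, -0.6]
width: 0.0749
finger_force: 0.0
```

{"fn": "carry_out", "kwargs": {
  "commands": [
    [0,0,0.003,0,0,0],
    [0,0,0.003,0,0,0],
    [0,0,0.003,0,0,0],
    [0,0,0.003,0,0,0],
    [0,0,0.003,0,0,0]
  ]
}}

```text
time: 18.35
tool_pos: [0.4321, 0.291, 0.0704]
ee_rot: [3.141, -0.002, 0.645]
wrist_force: [-0.3, -0.5, -0.5]
width: 0.0752
finger_force: 0.0
```

```bash
python3 plan.py .4305,.291,.068,.646;  python3 - <<'E'
from fig import *
s=grab('side','s5'); cv2.imwrite('pics/s5c.png',cv2.resize(s['img'][180:400,180:400,::-1],None,fx=2.5,fy=2.5))
E
```

```text
t 18.35 [0.4321 0.291  0.0704] [ 3.1412e+00 -1.8000e-03  6.4480e-01] J [ 0.48  0.09  1.64 -0.    1.41  1.41] w 0.0752
.4305,.291,.068,.646 shift [-0.0013 -0.0009  0.0024] turn [ 0.0004 -0.0018 -0.0012] rows 0.1 0.0
```

View pics/s5c.png

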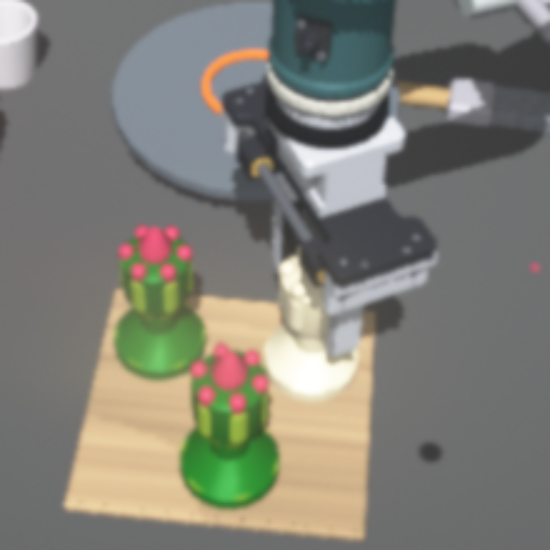

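The fingers straddle the ivory flower at crop position (305,290), and the painted figures are untouched. I'll close and lift.

{"fn": "carry_out", "kwargs": {
  "commands": [
    [0,0,0,0,0,0],
    [0,0,0,0,0,0],
    [0,0,0,0,0,0],
    [0,0,0,0,0,0],
    [0,0,0,0,0,0]
  ],
  "jaw": 0
}}

```text
time: 18.9
tool_pos: [0.4315, 0.2907, 0.0694]
ee_rot: [3.141, 0.0, 0.645]
wrist_force: [0.3, 0.5, -0.3]
width: 0.0473
finger_force: 30.0
```

{"fn": "carry_out", "kwargs": {
  "commands": [
    [0,0,0,0,0,0],
    [0,0,0,0,0,0],
    [0,0,-0.004,0,0,0],
    [0,0,-0.01,0,0,0],
    [0,0,-0.02,0,0,0]
  ]
}}

```text
time: 19.4
tool_pos: [0.431, 0.2905, 0.0894]
ee_rot: [-3.141, 0.002, 0.645]
wrist_force: [-0.1, 1.0, -1.1]
width: 0.0476
finger_force: 30.0
```

{"fn": "carry_out", "kwargs": {
  "commands": [
    [0,0,-0.015,0,0,0],
    [0,0,-0.035,0,0,0],
    [0,0,-0.055,0,0,0],
    [0,0,-0.075,0,0,0],
    [0,0,-0.08,0,0,0]
  ]
}}

```text
time: 19.9
tool_pos: [0.433, 0.2915, 0.1733]
ee_rot: [3.14, -0.006, 0.645]
wrist_force: [0.0, -0.1, -0.4]
width: 0.0472
finger_force: 30.0
```

```bash
python3 plan.py .531,.04,.17,.646; python3 - <<'E'
from fig import *
s=grab('side','s6'); o=get_obs(); print(o['tool_pos'],o['finger_force']); zb=o['tool_pos'][2]-.0624
fig(s,zb=zb,near=o['tool_pos'][:2])
E
```

```text
t 19.9 [0.433  0.2915 0.1733] [ 3.1405 -0.0063  0.6448] J [ 0.48  0.03  1.5  -0.    1.61  1.41] w 0.0472
.531,.04,.17,.646 shift [-0.0729  0.2599  0.0031] turn [ 0.0011 -0.0063 -0.0012] rows 5.4 0.0
[0.43276465 0.29143298 0.172658  ] 29.999846314749448
foot 613 circ [0.4312 0.294 ] 0.0285 mid [0.4315 0.2956] [0.0677 0.063 ] zmax 0.1302
flower 409 circ [0.4197 0.2844] 0.0364 mid [0.4311 0.2977] [0.0579 0.0586] zmax 0.2052
bud 356 circ [0.424  0.2896] 0.0266 mid [0.4308 0.2974] [0.0576 0.0596] zmax 0.234
```

{"fn": "carry_out", "kwargs": {
  "commands": [
    [-0.003,0.01,0,0,0,0],
    [-0.01,0.035,0,0,0,0],
    [-0.018,0.065,0,0,0,0],
    [-0.027,0.095,0,0,0,0],
    [-0.035,0.125,0,0,0,0]
  ]
}}

```text
time: 20.45
tool_pos: [0.4781, 0.1678, 0.1677]
ee_rot: [-3.141, 0.003, 0.645]
wrist_force: [-0.2, 0.6, -0.3]
width: 0.0475
finger_force: 30.0
```

{"fn": "carry_out", "kwargs": {
  "commands": [
    [-0.008,0.03,0,0,0,0],
    [-0.017,0.06,0,0,0,0],
    [-0.025,0.09,0,0,0,0],
    [-0.033,0.118,0.002,0,0,0],
    [-0.037,0.132,0.005,0,0,0]
  ]
}}

```text
time: 20.95
tool_pos: [0.5282, 0.0393, 0.1628]
ee_rot: [-3.141, 0.003, 0.642]
wrist_force: [0.2, 0.1, -0.7]
width: 0.0476
finger_force: 30.0
```

{"fn": "carry_out", "kwargs": {
  "commands": [
    [0,0.002,0.01,0,0,0],
    [0,0.002,0.025,0,0,0],
    [0,0.002,0.035,0,0,0],
    [0,0.002,0.035,0,0,0],
    [0,0.002,0.035,0,0,0]
  ]
}}

```text
time: 21.45
tool_pos: [0.529, 0.0414, 0.1289]
ee_rot: [-3.141, 0.001, 0.646]
wrist_force: [-0.1, -0.0, -1.3]
width: 0.0476
finger_force: 30.0
```

```bash
python3 plan.py .531,.04,.12,.646; python3 - <<'E'
from fig import *
o=get_obs(); tp=o['tool_pos']; zb=tp[2]-.0614
s=grab('side','s7'); print('zb',zb)
fig(s,zb=zb,near=tp[:2]); w=grab('wrist','w7'); fig(w,zb=zb,near=tp[:2])
im=np.hstack([cv2.resize(s['img'][130:290,190:370,::-1],None,fx=2.2,fy=2.2),cv2.resize(w['img'][150:310,190:370,::-1],None,fx=2.2,fy=2.2)]); cv2.imwrite('pics/p7.png',im)
E
```

```text
t 21.45 [0.529  0.0414 0.1289] [-3.1408e+00  9.0000e-04  6.4630e-01] J [-0.03  0.07  1.54  0.    1.53  0.9 ] w 0.0476
.531,.04,.12,.646 shift [0.0007 0.0023 0.0089] turn [-0.0008  0.0009  0.0003] rows 0.2 0.0
zb 0.06746329337774962
foot 379 circ [0.5258 0.0444] 0.0271 mid [0.5264 0.0431] [0.0655 0.0682] zmax 0.0874
flower 281 circ [0.5185 0.0438] 0.0276 mid [0.5258 0.0492] [0.0565 0.0575] zmax 0.1624
bud 244 circ [0.5174 0.0412] 0.029 mid [0.5263 0.0468] [0.0557 0.0604] zmax 0.1909
foot 2732 circ [0.5307 0.0421] 0.0278 mid [0.5314 0.0419] [0.0644 0.0655] zmax 0.0875
flower 2863 circ [0.5216 0.0355] 0.0335 mid [0.5371 0.0472] [0.0434 0.0574] zmax 0.1624
bud 8117 circ [0.5332 0.0443] 0.0197 mid [0.5323 0.0467] [0.0532 0.0587] zmax 0.1925
```

View pics/p7.png

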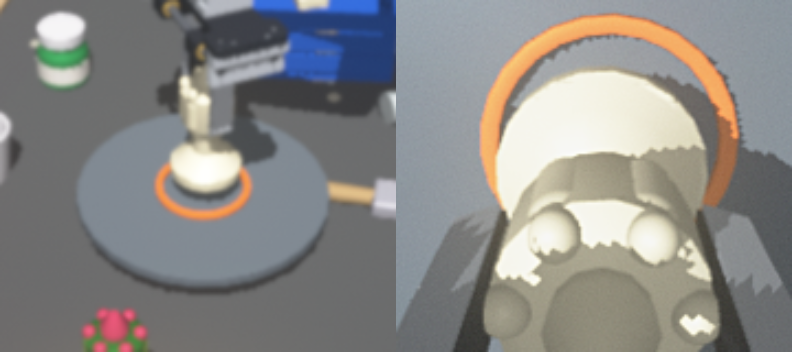

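The figure hangs upright over the ring, with the side crop showing the foot just inside it. I'll fit the ring in these same two cameras to remove calibration offset.

```bash
python3 - <<'E'
from fig import *
def ring(s,g=np.array([.531,.04])):
    h=cv2.cvtColor(s['img'],cv2.COLOR_RGB2HSV); m=((h[...,0]>4)&(h[...,0]<20)&(h[...,1]>110)&(h[...,2]>120))
    P=np.array([world(s,u,v,z=.045)[:2] for v,u in np.argwhere(m)]); P=P[abs(np.linalg.norm(P-g,axis=1)-.0435)<.008]
    A=np.c_[2*P,np.ones(len(P))]; c=np.linalg.lstsq(A,(P**2).sum(1),rcond=None)[0]; return len(P),c[:2].round(4),np.sqrt(c[2]+c[0]**2+c[1]**2).round(4)
for f in('side0','s5','s7','w1','w2','w3','w4','w7','top0','top2'): print(f,ring(load(f)))
# foot: fixed-shape comparison of same bands, cone axis fit
from scipy.optimize import least_squares
def foot(s,zb,near):
    v,u=np.mgrid[0:420,0:560]; K=np.array([[s['fx'],0,s['cx']],[0,s['fy'],s['cy']],[0,0,1.]])
    h=cv2.cvtColor(s['img'],cv2.COLOR_RGB2HSV); p=cv2.undistortPoints(np.c_[u.ravel(),v.ravel()].astype(float)[:,None],K,np.array(s['distortion'],float))[:,0]
    d=s['range_z'].ravel().astype(float); W=(np.c_[p,np.ones(len(p))]*d[:,None]-np.array(s['t']))@np.array(s['R'])
    g=(d>0)&(h[...,1].ravel()<90)&(h[...,2].ravel()>60)&(np.linalg.norm(W[:,:2]-near,axis=1)<.04)&(W[:,2]>zb+.003)&(W[:,2]<zb+.03)
    q=W[g]; f=lambda x:np.linalg.norm(q[:,:2]-x[:2],axis=1)-(x[2]+x[3]*(q[:,2]-zb)+x[4]*(q[:,2]-zb)**2)
    r=least_squares(f,[*near,.034,-.5,0],loss='soft_l1',f_scale=.001); return len(q),r.x.round(4)
for f,zb,n in(('side0',.008,[.43,.291]),('w4',.008,[.43,.291]),('s7',.0675,[.529,.0414]),('w7',.0675,[.529,.0414])): print(f,foot(load(f),zb,np.array(n)))
E
```

```text
side0 (333, array([0.5289, 0.042 ]), np.float64(0.0435))
s5 (146, array([0.5305, 0.041 ]), np.float64(0.0422))
s7 (264, array([0.5288, 0.0425]), np.float64(0.0431))
w1 (1954, array([0.5324, 0.0392]), np.float64(0.0431))
w2 (1967, array([0.5315, 0.04  ]), np.float64(0.0431))
w3 (1870, array([0.5314, 0.0401]), np.float64(0.0432))
w4 (1501, array([0.531 , 0.0411]), np.float64(0.043))
w7 (1874, array([0.5318, 0.0398]), np.float64(0.0433))
top0 (275, array([0.5302, 0.0413]), np.float64(0.0433))
top2 (275, array([0.5302, 0.0413]), np.float64(0.0433))
side0 (755, array([  0.4294,   0.2911,   0.0373,  -0.3854, -22.6908]))
w4 (468, array([ 4.31100e-01,  2.90500e-01,  3.64000e-02,  3.41000e-02,
       -3.90837e+01]))
s7 (513, array([  0.5267,   0.0414,   0.036 ,  -0.171 , -27.6562]))
w7 (3589, array([  0.5295,   0.0411,   0.0386,  -0.2937, -26.5725]))
```

{"fn": "carry_out", "kwargs": {
  "commands": [
    [0.002,0.001,0,0,0,0],
    [0.002,0.001,0.005,0,0,0],
    [0.002,0.001,0.01,0,0,0],
    [0.002,0.001,0.015,0,0,0],
    [0.002,0.001,0.018,0,0,0]
  ]
}}

```text
time: 22.05
tool_pos: [0.5313, 0.0408, 0.1105]
ee_rot: [-3.141, 0.001, 0.645]
wrist_force: [-0.6, 0.4, -2.2]
width: 0.0477
finger_force: 30.0
```

{"fn": "carry_out", "kwargs": {
  "commands": [
    [0,0,0.002,0,0,0],
    [0,0,0.004,0,0,0],
    [0,0,0.006,0,0,0],
    [0,0,0.007,0,0,0],
    [0,0,0.007,0,0,0]
  ]
}}

```text
time: 22.55
tool_pos: [0.5317, 0.0409, 0.1043]
ee_rot: [-3.142, 0.0, 0.645]
wrist_force: [-0.2, -0.4, -0.8]
width: 0.0473
finger_force: 30.0
```

{"fn": "carry_out", "kwargs": {
  "commands": [
    [0,0,0.0005,0,0,0],
    [0,0,0.001,0,0,0],
    [0,0,0.001,0,0,0],
    [0,0,0.001,0,0,0],
    [0,0,0.001,0,0,0]
  ]
}}

```text
time: 23.05
tool_pos: [0.5318, 0.0409, 0.1035]
ee_rot: [3.141, -0.0, 0.645]
wrist_force: [0.1, 0.8, -1.6]
width: 0.0476
finger_force: 30.0
```

```bash
python3 plan.py; python3 - <<'E'
from fig import *
o=get_obs(); tp=o['tool_pos']; print(tp,o['wrist_force'])
s=grab('side','s8'); w=grab('wrist','w8'); 
im=np.hstack([cv2.resize(s['img'][150:270,210:350,::-1],None,fx=2.8,fy=2.8),cv2.resize(w['img'][150:270,200:340,::-1],None,fx=2.8,fy=2.8)]); cv2.imwrite('pics/p8.png',im)
E
```

```text
t 23.05 [0.5318 0.0409 0.1035] [ 3.1415 -0.      0.6448] J [-0.03  0.09  1.57 -0.    1.48  0.9 ] w 0.0476
[0.53184149 0.04086896 0.10350656] [ 0.14826867  0.7602763  -1.60849242]
```

View pics/p8.png

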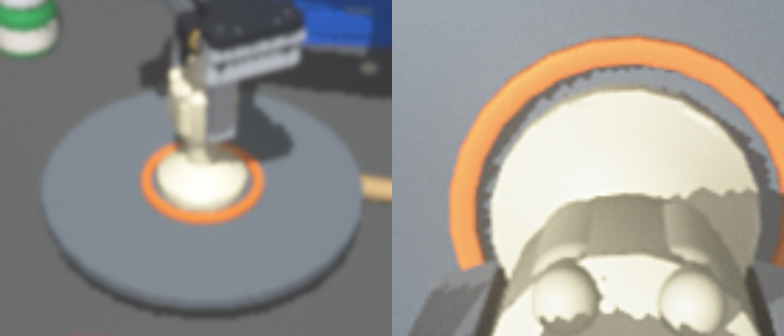

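The foot sits inside the ring with a clear gap all round. I'll lower gently until it makes contact.

{"fn": "carry_out", "kwargs": {
  "commands": [
    [0,0,0.0005,0,0,0],
    [0,0,0.001,0,0,0],
    [0,0,0.0015,0,0,0],
    [0,0,0.0015,0,0,0],
    [0,0,0.0015,0,0,0]
  ]
}}

```text
time: 23.65
tool_pos: [0.5318, 0.0409, 0.1019]
ee_rot: [3.142, 0.0, 0.645]
wrist_force: [-0.4, 0.9, -1.6]
width: 0.0478
finger_force: 30.0
```

{"fn": "carry_out", "kwargs": {
  "commands": [
    [0,0,0.0005,0,0,0],
    [0,0,0.001,0,0,0],
    [0,0,0.001,0,0,0],
    [0,0,0.001,0,0,0],
    [0,0,0.001,0,0,0]
  ]
}}

```text
time: 24.15
tool_pos: [0.532, 0.0409, 0.1014]
ee_rot: [3.141, -0.0, 0.645]
wrist_force: [-0.9, 0.9, 1.6]
width: 0.0476
finger_force: 30.0
```

{"fn": "carry_out", "kwargs": {
  "commands": [
    [0,0,0.0003,0,0,0],
    [0,0,0.0006,0,0,0],
    [0,0,0.0006,0,0,0],
    [0,0,0.0006,0,0,0],
    [0,0,0.0006,0,0,0]
  ]
}}

```text
time: 24.65
tool_pos: [0.532, 0.0409, 0.1014]
ee_rot: [3.141, -0.001, 0.645]
wrist_force: [-1.1, -0.1, 5.3]
width: 0.0478
finger_force: 30.0
```

Contact is confirmed: 5 N, and z no longer falls. I'll back off slightly, then release with the jaw opening to 75 mm.

{"fn": "carry_out", "kwargs": {
  "commands": [
    [0,0,-0.0005,0,0,0],
    [0,0,-0.0005,0,0,0],
    [0,0,-0.0005,0,0,0],
    [0,0,-0.0005,0,0,0],
    [0,0,-0.0005,0,0,0]
  ]
}}

```text
time: 25.15
tool_pos: [0.532, 0.0408, 0.1013]
ee_rot: [3.141, -0.0, 0.645]
wrist_force: [-0.9, -0.2, 5.6]
width: 0.0476
finger_force: 30.0
```

{"fn": "carry_out", "kwargs": {
  "commands": [
    [0,0,0,0,0,0],
    [0,0,0,0,0,0],
    [0,0,0,0,0,0],
    [0,0,0,0,0,0],
    [0,0,0,0,0,0]
  ],
  "jaw": 0.8
}}

```text
time: 25.65
tool_pos: [0.5317, 0.0409, 0.1005]
ee_rot: [-3.141, 0.0, 0.645]
wrist_force: [-0.5, -0.1, 0.2]
width: 0.0748
finger_force: 0.0
```

{"fn": "carry_out", "kwargs": {
  "commands": [
    [0,0,-0.01,0,0,0],
    [0,0,-0.03,0,0,0],
    [0,0,-0.06,0,0,0],
    [0,0,-0.09,0,0,0],
    [0,0,-0.12,0,0,0]
  ]
}}

```text
time: 26.15
tool_pos: [0.5318, 0.0409, 0.223]
ee_rot: [3.141, -0.001, 0.645]
wrist_force: [-0.3, 0.5, 1.5]
width: 0.0752
finger_force: 0.0
```

{"fn": "carry_out", "kwargs": {
  "commands": [
    [-0.02,0,0,0,0,0],
    [-0.05,0,0,0,0,0],
    [-0.08,0,0,0,0,0],
    [-0.1,0,0,0,0,0],
    [-0.1,0,0,0,0,0]
  ]
}}

```text
time: 26.65
tool_pos: [0.451, -0.0202, 0.2223]
ee_rot: [3.14, -0.001, 0.643]
wrist_force: [0.2, -0.0, 0.6]
width: 0.075
finger_force: 0.0
```

```bash
python3 plan.py; python3 - <<'E'
from fig import *
n=[.531,.041]
s=grab('side','s9'); w=grab('wrist','w9'); t=grab('top','t9')
for k in(s,w,t): fig(k,zb=.04,near=n)
C=[]
for v in range(205,300):
    for u in range(352,456):
        h=t['img'][v,u].astype(int)
        if h.min()>120: C.append(world(t,u,v))
C=np.array(C); print('ivory in crate',len(C),C[:,2].max()); print(cv2.kmeans(C[:,:2].astype(np.float32),3,None,(3,50,1e-5),5,cv2.KMEANS_PP_CENTERS)[2])
E
```

```text
t 26.65 [ 0.451  -0.0202  0.2223] [ 3.1396e+00 -1.2000e-03  6.4260e-01] J [-0.17 -0.14  1.56 -0.    1.72  0.76] w 0.075
foot 360 circ [0.5292 0.0432] 0.0277 mid [0.5296 0.0394] [0.0672 0.0744] zmax 0.06
flower 297 circ [0.5296 0.0418] 0.0235 mid [0.5293 0.0525] [0.0503 0.033 ] zmax 0.135
bud 207 circ [0.5296 0.0427] 0.0152 mid [0.5295 0.0443] [0.0489 0.0432] zmax 0.1629
foot 715 circ [0.5348 0.0426] 0.0327 mid [0.5335 0.0405] [0.0826 0.0811] zmax 0.0586
flower 23 circ [0.5315 0.0406] 0.0235 mid [0.5317 0.0409] [0.0465 0.0466] zmax 0.135
bud 2348 circ [0.5321 0.0411] 0.0157 mid [0.5318 0.041 ] [0.0496 0.0457] zmax 0.1629
foot 183 circ [0.53   0.0454] 0.0308 mid [0.5235 0.0489] [0.0806 0.0789] zmax 0.0597
flower 17
bud 191 circ [0.5304 0.044 ] 0.0158 mid [0.5305 0.0441] [0.0493 0.0444] zmax 0.1625
ivory in crate 244 1.0869018356439621
[[ 0.48717117 -0.37766182]
 [ 0.4536068  -0.29061952]
 [ 0.5165874  -0.27254885]]
```

```bash
python3 -c "
from bench import *
print(close_job())"
```

```text
the job is handed in; nothing more can be done
None
```

I handed the job in at about 27 s: my final camera measurements show all three offcuts in the crate and the ivory figure upright, within about 3 mm of the ring's centre in all three cameras, but `close_job()` gave no verdict, and I viewed 11 pictures, one over the limit of 10.

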